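# Index a die carousel to the bridge die

## Task

The sealed dies are drying on the carousel. Pull up the index plunger, turn the carousel with a light fingertip push on its rubber rim until the long bridge die stands at the front, at the bracket with the plunger, and press the plunger fully home in its slot so the table is locked there. Work gently: do not touch the dies, keep every one standing in its seat, do not lean on the rim or ram the plunger, and leave the bottles standing.

Things in the scene. Friction and masses are not known exactly. Their poses are not given: they have to be found in the camera images.
- carousel: Fixed grey cast base of the indexed die carousel, 176 mm across, on levelling screws: it stands 0 to 6 mm off the worktop and is turned by some yaw. Origin on the vertical turning axis at the underside; heights below are above it. Its -x axis points to the front, where a bracket carries the index plunger. The front seat is empty at the start, the other five hold a die each, drawn by lot.
- platter: Round turning platter, 236 mm across, top at height 38 mm, underside 26 mm. Origin as the carousel's; its yaw relative to the carousel is the turning angle, about 0 at the start. It turns any way round and stays where left; the brake needs 0.2 N m (2 N at the rim). Six seats (rings 49 mm inside, 53 outside, 4 mm high) every 60 degrees, centres 64 mm from the axis; hub cap 38 mm across, 8 mm high.
- start_slot (a point): Point on the platter's top, 106 mm from the axis, in the slot that starts at the front; turns with the platter. Top band from 92 to 118 mm radius: dark rubber tread, pushed by friction with a fingertip pressed lightly down on it (well under 20 N; 10 N sinks it about 1 mm). It is not true: its height wavers up to 2.5 mm either way round the rim. Six 10 mm wide slots cut through it, one per seat.
- front_place (a point): Front seat's place: a point fixed to the base, 64 mm from the axis toward the bracket, level with the platter's top. The bracket's post stands outside the rim (126 to 144 mm from the axis, 34 mm wide); its 20 mm wide arm reaches in over the rim to the plunger: arm underside at height 46 mm, arm top 54 mm, bushing top 56 mm.
- index_pin (a joint): Lift of the plunger in m: 0 = home (8 mm pin with a round nose, 10 mm deep in a slot: platter locked), 0.014 = fully up (pin 4 mm clear of the platter). About 3 N of friction keeps it where left. If the slot is up to 3 mm off, pressing the plunger wedges the platter into line; if farther off, the pin stands on the tread at a lift of about 0.010. Never ram it (25 N).
- knob_top (a point): Centre of the top of the plunger's black knob, on the pin's axis, 106 mm from the carousel's axis; moves with the plunger; at height 86 mm when home. The knob is 21 mm in diameter over its upper 22 mm. Grip it from above, closing square to the bracket arm, and pull straight up, or press on its top.
- die_bridge: The long bridge die, plaster, a row of three teeth on a block 38 x 24 mm, 25 mm high; loose, stands in a seat with 2 mm play, turned any way. Origin: mid-block, 10.5 mm below its underside (end of the dowel pin).
- die_single_a: A single-tooth die, block 22 x 16 mm, 26 mm high above its seat; loose in one of the seats; origin as for the bridge die.
- die_single_b: A single-tooth die, block 20 x 20 mm, 26 mm high above its seat; loose in one of the seats; origin as above.
- die_single_c: A single-tooth die with a crown, block 18 x 18 mm, 24 mm high above its seat; loose in one of the seats; origin as above.
- die_single_d: A single-tooth die, block 20 x 20 mm, 26 mm high above its seat; loose in one of the seats; origin as above.
- spacer_bottle: A small bottle of 30 mm diameter, 67 mm high, standing loose on the worktop to the right; origin at the centre of its underside.
- hardener_bottle: A small brown bottle of 34 mm diameter, 77 mm high, standing loose on the worktop to the right; origin at the centre of its underside.

How it is judged:
By the outcome, as a careful person would: the job done as asked, in the order asked, and still so for the second after the job is handed in, with the robot touching nothing.
It also fails if it takes over 72 s, if anything falls off the work surface, if the arm or the gripper's body presses on something with over 40 N, if the wrist force passes 120 N, or if a joint passes its speed limit or range.

## Robot

A 6-joint arm with a two-finger parallel gripper is mounted at the origin on a cart in front of the work surface, level with it; the furniture and walls round the work are solid. World frame = base frame: x ahead of the robot, y to its left, z up, the work surface at z = 0. Lengths are in m, angles in degrees, forces in N, time in s.
With the tool pointing down it reaches from about 0.3 to 0.75 m from the base axis. Payload 8.5 kg.
Tool frame: the origin (TCP) lies midway between the tips of the shut fingers; the grasp point (between the pads) lies 19 mm behind it; z points along the fingers, y is the line along which they close (so a half turn about z gives the same grasp; the last joint's range is limited). The gripper opens to 85 mm and grips with 20 to 120 N. Pads are 22 mm wide; open, the fingers measure 114 mm over their backs; the gripper's body (76 mm by 85 mm) begins 54 mm behind the grasp point. The pads swing forward as they close: fully open they stand 13 mm farther back than shut.
Start: joints at [55.502, 21.807, 74.336, -0, 83.858, -12.336], TCP at [0.207, 0.509, 0.231] pointing down, gripper open.
Joint ranges: [-178.18, 178.18], [-50.72, 133.34], [12.68, 142.11], [-81.47, 261.47], [9.98, 163.14], [-165.26, 165.26]. Speed limits (degrees/s): [136.94, 136.94, 180, 180, 180, 180].

## Interface

Orientations are given as a 3x3 rotation matrix whose columns are the frame's x, y, z axes.
In Python, from bench import r gives the robot as it stands.
- The arm moves only by the tool carry_out, never from a script. Its argument "plan" is text: rows parted by semicolons, each of 7 numbers parted by spaces: the shift along the tool's x, y, z as a fraction of full scale, then the turn, a rotation vector about the tool's x, y, z as a fraction of full scale, then the opening, from 0 (shut) to 1 (fully open). In form: x y z rx ry rz gripper; .... A call has 1 to 8 rows; each row is the pose to reach, as a shift and turn from the pose commanded when the call began, along the tool's axes at that moment; what a row does not reach only later rows make up. Full scale, the value 1, is 500 mm for a shift and 120 degrees for a turn. A row lasts 1/10 s, in which the tool goes at most 50 mm and 8.59 degrees, less where a joint would pass 70% of its speed; a pose out of reach is approached as far as the arm can. A call with a number of a shift or a turn outside -1 to 1 is refused whole. A call with a gripper value outside its range is refused whole. The fingers move at their own pace and stop on an object; the grip force is fixed at half the most. Time passes only in rows, so rows that repeat a pose let the fingers close. It gives the time, the measured TCP pose, the force, the opening and the grip force at its end, in the units of the state.
- r.get_obs(): the state, without advancing time (a new reading comes with each control period).
- r.snapshot(name): name is "scene" or "top"; returns the picture (384x512x3 uint8, red, green, blue); there is no depth.
- r.camera_info(name): a dict with "fx", "fy", "cx", "cy" (pixels), "rvec" (rotation vector, rad) and "tvec" (3), from world to camera coordinates, as OpenCV has them. Camera axes: x right, y down, z forward; pixel columns grow to the right and rows downward; lengths in m; the calibration is good to about 2 mm. A picture is of the moment at which its call begins. camera_info takes no time and is no camera call.
- r.finish_job(): hands the job in; it is judged then, once.
Trained networks look in the newest picture that a camera, given by its name, has taken for a name from the list of things; names that differ only in an ending like _2 or _b are one class to them, and where a whole thing is asked for, a point or a joint stands for the part that bears it (a point fixed in the world has none). Each returns a list of dicts, best first, with "p" (0 to 1); they miss things now and then, are a little off and sometimes report something else, mostly with a low value. They report only what shows in the picture. A call takes as long as a camera call.
- r.masks_of(thing, camera): "pixels" (384x512 bool, what is visible of it) and "rect" ([left, top, right, bottom] in pixels, round what is visible of it).
The state is a dict: "t": time; "joint_pos": joint angles; "joint_vel": joint speeds; "effort": joint torques, N m; "position": TCP position; "eef_rot": TCP orientation; "force": force on the tool from outside, world axes, zero at the start; "torque": the same for the moment, N m; "finger_gap": finger opening in m; "grasp_force": force on a finger pad.
Only numpy, scipy, OpenCV 4.12 (cv2) and the standard library are available. Lean on these libraries where they do the work, as an engineer would, in place of code of your own. Each camera call takes 0.05 s, during which the arm holds its last target. There are 200 camera calls.

## Working session

There is one attempt and no reset: what is moved stays moved. The work goes in short steps, Python scripts to look and compute and a tool call to move; the robot and the scene stay as the last step left them, time stands still between calls to the robot, and variables do not carry over. Pictures are saved under pics/ and viewed, at most 10 in all, crops included, and the job is handed in when it is done.

Besides the shell and the picture viewer there is one more tool, called after "Call:" as name(argument=value, ...) on one line, values as JSON. carry_out: Moves the arm, as the interface text tells. Its arguments: {"type":"object","properties":{"plan":{"type":"string"}},"required":["plan"]}

```bash
mkdir -p pics; cat > h.py <<'E'
import numpy as np, cv2
from bench import r
def cam(n):
    c=r.camera_info(n);R=cv2.Rodrigues(np.array(c["rvec"],float))[0];t=np.array(c["tvec"],float).ravel()
    K=np.array([[c["fx"],0,c["cx"]],[0,c["fy"],c["cy"]],[0,0,1.]]);return K,R,t
def ray(n,u,v,z):
    K,R,t=cam(n);d=R.T@np.linalg.inv(K)@[u,v,1];o=-R.T@t;return o+d*(z-o[2])/d[2]
def proj(n,P):
    K,R,t=cam(n);q=K@(R@np.asarray(P,float)+t);return q[:2]/q[2]
def save(n,f): 
    im=r.snapshot(n);cv2.imwrite('pics/'+f,im[:,:,::-1]);return im
E
python3 - <<'E'
from h import *
a=save("scene","s0.png");b=save("top","t0.png")
cv2.imwrite('pics/both0.png',cv2.resize(np.hstack([a,b])[:,:,::-1],(800,300)))
for n in("scene","top"):
    K,R,t=cam(n);print(n,(-R.T@t).round(3),R[2].round(2),K[0,0])
    for th in("carousel","platter","die_bridge","die_single_a","knob_top","spacer_bottle","hardener_bottle"):
        for m in r.masks_of(th,n)[:5]:
            ys,xs=np.nonzero(m["pixels"]);print(n,th,round(m["p"],2),m["rect"],xs.mean().round(1),ys.mean().round(1),len(xs))
print(r.get_obs())
E
```

```text
scene [ 0.024 -0.427  0.703] [ 0.55  0.55 -0.64] 456.57647494235556
scene carousel 0.93 [188.5, 161.2, 291.5, 238.4] 238.4 198.0 5628
scene platter 0.63 [191.2, 157.2, 292.6, 231.9] 242.6 195.7 4884
scene platter 0.56 [242.9, 202.6, 253.5, 211.7] 248.6 205.1 88
scene die_bridge 0.46 [205.9, 177.5, 223.5, 190.6] 213.8 183.6 121
scene die_bridge 0.31 [189.8, 159.1, 292.4, 235.3] 238.2 197.9 5591
scene die_single_a 0.45 [247.0, 201.1, 254.4, 208.2] 248.9 205.0 59
scene spacer_bottle 0.62 [307.7, 275.5, 326.9, 305.7] 317.8 292.2 420
scene spacer_bottle 0.21 [227.8, 169.8, 237.8, 174.2] 232.5 171.1 45
scene hardener_bottle 0.84 [345.8, 234.1, 367.3, 270.2] 356.6 251.9 523
top [0.47  0.063 0.942] [ 0.09  0.03 -1.  ] 352.7665590712762
top carousel 0.7 [343.2, 212.3, 355.7, 223.6] 350.4 219.6 143
top carousel 0.63 [187.4, 140.2, 278.8, 242.3] 233.0 186.2 6152
top die_bridge 0.59 [208.4, 190.6, 215.3, 205.3] 210.8 197.4 86
top die_single_a 0.41 [249.8, 163.2, 255.3, 174.4] 253.2 169.7 45
top die_single_a 0.4 [203.2, 170.8, 216.1, 176.0] 209.5 172.7 52
top knob_top 0.38 [228.0, 217.8, 237.7, 2
[... 187 characters left out ...]
4,
        8.38591935e+01, -1.23353889e+01]), 'joint_vel': array([-0.00741108, -0.0041734 , -0.01473501,  0.05782872,  0.11221644,
        0.0068093 ]), 'effort': array([ 3.54682934e-04, -4.48289680e+01, -2.31452358e+01, -2.52898062e-04,
        6.09328345e-04,  3.92793322e-05]), 'position': array([0.20744562, 0.50934223, 0.23132986]), 'eef_rot': array([[-9.26127951e-01,  3.77209514e-01, -8.31810029e-06],
       [ 3.77209514e-01,  9.26127951e-01, -1.86962978e-05],
       [ 6.51203762e-07, -2.04528306e-05, -1.00000000e+00]]), 'force': array([-1.4489622 , -0.16072381, -0.09404989]), 'torque': array([-0.034956  ,  0.02865406, -0.02476711]), 'grasp_force': 0.0, 'finger_gap': 0.08541292212235888}
```

View pics/t0.png

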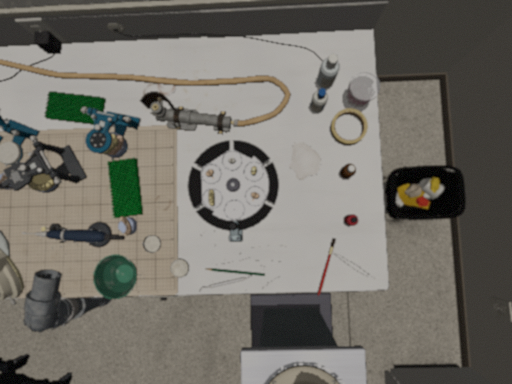

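View pics/s0.png

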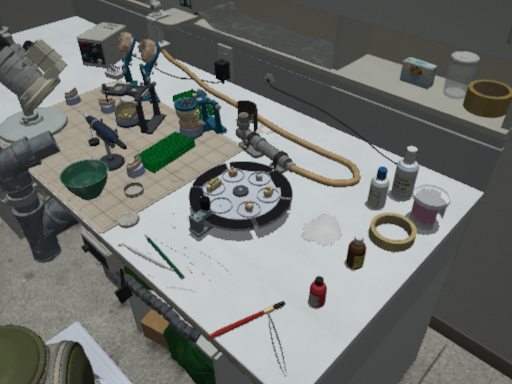

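The top view shows the carousel at about (234,185), with the bracket and knob at (236,228) on the robot's side. The bridge die seems to be at (211,198), the seat just left of the front. Next I zoom in and measure.

```bash
python3 - <<'E'
from h import *
b=cv2.imread('pics/t0.png');a=cv2.imread('pics/s0.png')
B=cv2.resize(b[135:249,184:284],None,fx=4,fy=4,interpolation=cv2.INTER_CUBIC)
A=cv2.resize(a[150:245,184:300],None,fx=3.4,fy=3.4,interpolation=cv2.INTER_CUBIC)
H=max(A.shape[0],B.shape[0]);pad=lambda x:cv2.copyMakeBorder(x,0,H-x.shape[0],0,0,0)
cv2.imwrite('pics/z0.png',np.hstack([pad(B),pad(A)]))
# platter ellipse: dark pixels in top
g=b.max(2);m=np.zeros_like(g);m[135:249,184:284]=(g[135:249,184:284]<60)
m=cv2.morphologyEx(m,cv2.MORPH_OPEN,np.ones((3,3)))
c=max(cv2.findContours(m,0,1)[0],key=cv2.contourArea);h=cv2.convexHull(c)[:,0]
P=np.array([ray("top",u,v,.041)[:2] for u,v in h])
A_=np.c_[2*P,np.ones(len(P))];s=np.linalg.lstsq(A_,(P**2).sum(1),rcond=None)[0]
print("centre",s[:2],"R",np.sqrt(s[2]+s[0]**2+s[1]**2),"res",(np.linalg.norm(P-s[:2],axis=1)).round(3))
k=ray("top",232.2,225.6,.08);print(k, ray("top",236,226,.09),ray("top",211,197.5,.06))
E
```

```text
centre [0.55517773 0.16311884] R 0.09514821259987477 res [0.089 0.1   0.102 0.099 0.097 0.096 0.095 0.093 0.092 0.093 0.093 0.094
 0.096 0.098 0.102 0.1   0.093 0.087 0.084]
[0.47200343 0.16369738 0.08      ] [0.47075324 0.15335581 0.09      ] [0.5441736 0.2181854 0.06     ]
```

View pics/z0.png

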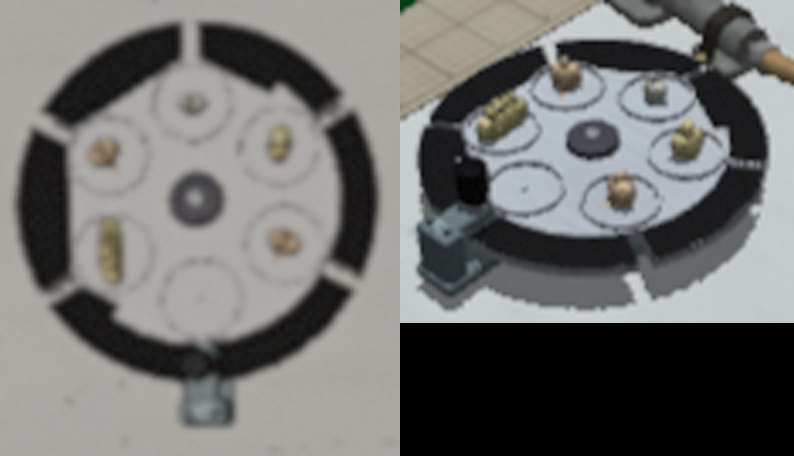

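The zoom puts the hub at (196,199). The empty front seat is at (202,298), next to the bracket, and the bridge is at (110,250), one seat to the left. The platter therefore has to turn about +60° (CCW from above). Next I fit the axis and yaw using both views.

```bash
python3 - <<'E'
from h import *
from scipy.optimize import least_squares
# angle offsets relative to the front dir (CCW positive from above), radius, height, px
T=[(202,298,0,64,38),(284,244,60,64,38),(280,146,120,64,38),(194,103,180,64,38),(107,155,240,64,38),(113,254,300,64,38),(196,199,0,0,46),
 (191,42,180,106,38),(340,115,120,106,38),(340,277,60,106,38),(67,293,300,106,38),(51,128,240,106,38)]
S=[(125,188,0,64,38),(221,200,60,64,38),(287,153,120,64,38),(257,97,180,64,38),(168,83,240,64,38),(103,129,300,64,38),(192,137,0,0,46),(68,158,0,106,86)]
def pts(L,s,o): return [((u+.5)/s-.5+o[0],(v+.5)/s-.5+o[1],a,ra,z) for u,v,a,ra,z in L]
D=[("top",*p) for p in pts(T,4,(184,135))]+[("scene",*p) for p in pts(S,3.4,(184,150))]
C={n:cam(n) for n in("top","scene")}
def pos(x,a,ra,z):
    th=x[3]+np.radians(a+180);return np.array([x[0]+ra*1e-3*np.cos(th),x[1]+ra*1e-3*np.sin(th),x[2]+z*1e-3])
def f(x,D=D):
    o=[]
    for n,u,v,a,ra,z in D:
        K,R,t=C[n];q=K@(R@pos(x,a,ra,z)+t);o+=list(q[:2]/q[2]-[u,v])
    return np.array(o)
for nm,d in(("all",D),("top",D[:12]),("scene",D[12:])):
    g=lambda x:np.r_[f(x,d),(x[2]-.003)/.002]
    s=least_squares(g,[.555,.163,.003,0],loss='soft_l1');x=s.x
    print(nm,x.round(4),np.degrees(x[3]).round(2),"rms",np.sqrt((f(x,d)**2).mean()).round(2),"knob",pos(x,0,106,86).round(4),"brg",pos(x,300,64,50).round(3))
E
```

```text
all [0.577  0.1639 0.0014 0.018 ] 1.03 rms 0.64 knob [0.471  0.162  0.0874] brg [0.544 0.219 0.051]
top [0.5767 0.1642 0.0029 0.0195] 1.12 rms 0.65 knob [0.4707 0.1621 0.0889] brg [0.544 0.219 0.053]
scene [0.5755 0.1616 0.0031 0.0121] 0.69 rms 0.58 knob [0.4695 0.1603 0.0891] brg [0.543 0.217 0.053]
```

Call:
carry_out(plan="-0.75 -0.444 0 0 0 -0.193 1;-0.75 -0.444 0 0 0 -0.193 1;-0.75 -0.444 0 0 0 -0.193 1;-0.75 -0.444 0 0 0 -0.193 1;-0.75 -0.444 0 0 0 -0.193 1;-0.75 -0.444 0 0 0 -0.193 1;-0.75 -0.444 0 0 0 -0.193 1;-0.75 -0.444 0 0 0 -0.193 1")

```text
t: 1.6
position: [0.4424, 0.1996, 0.2316]
eef_rot: [[-1.0, -0.017, 0.001], [-0.017, 1.0, 0.0], [-0.001, 0.0, -1.0]]
force: [0.8, 1.0, 0.1]
finger_gap: 0.0852
grasp_force: 0.0
```

Call:
carry_out(plan="0 0 0 0 0 0 1;0 0 0 0 0 0 1")

```text
t: 1.8
position: [0.4418, 0.2006, 0.2312]
eef_rot: [[-1.0, -0.015, -0.0], [-0.015, 1.0, 0.0], [0.0, 0.0, -1.0]]
force: [0.1, 0.8, -0.1]
finger_gap: 0.0854
grasp_force: 0.0
```

Call:
carry_out(plan="-0.056 -0.078 0 0 0 0 1;-0.056 -0.078 0.08 0 0 0 1;-0.056 -0.078 0.16 0 0 0 1;-0.056 -0.078 0.22 0 0 0 1;-0.056 -0.078 0.22 0 0 0 1")

```text
t: 2.3
position: [0.4676, 0.1639, 0.1185]
eef_rot: [[-1.0, -0.019, -0.007], [-0.019, 1.0, -0.001], [0.007, -0.0, -1.0]]
force: [-0.6, 0.3, 0.9]
finger_gap: 0.0857
grasp_force: 0.0
```

```bash
python3 - <<'E'
from h import *
a=save("scene","s1.png");b=save("top","t1.png")
B=cv2.resize(b[150:255,184:284],None,fx=4,fy=4,interpolation=cv2.INTER_CUBIC)[:,:,::-1]
A=cv2.resize(a[120:240,150:260],None,fx=3.5,fy=3.5,interpolation=cv2.INTER_CUBIC)[:,:,::-1]
cv2.imwrite('pics/z1.png',np.hstack([B,A]))
E
```

```text
(no output)
```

View pics/z1.png

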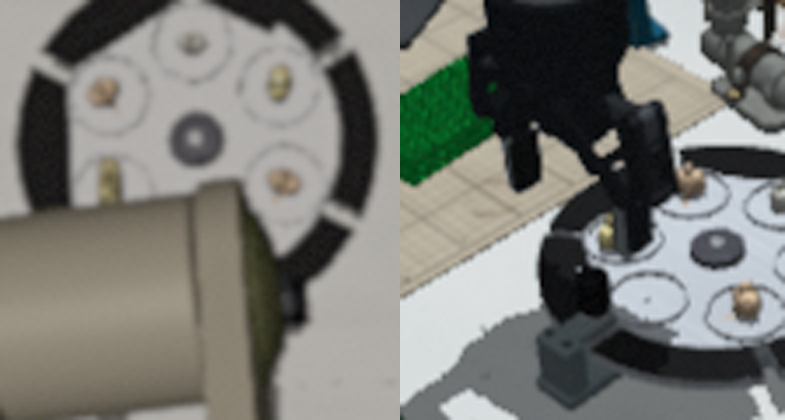

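The scene view shows both fingers above the knob, at (523,185) and (632,245), straddling it. The knob is at (592,290). I'll check that with projected points.

```bash
python3 - <<'E'
from h import *
o=r.get_obs();print(o["position"],o["eef_rot"][:,2])
for P in([.4676,.1639,.1315],[.4676,.2069,.1315],[.4676,.1209,.1315],[.4705,.162,.089],[.4705,.162,.064]):
    q=proj("scene",P);print(P,((q-[150,120])*3.5+[400,0]).round())
E
```

```text
[0.47006775 0.16390835 0.12226256] [ 5.15674882e-04  1.56221902e-04 -9.99999855e-01]
[0.4676, 0.1639, 0.1315] [576. 213.]
[0.4676, 0.2069, 0.1315] [529. 183.]
[0.4676, 0.1209, 0.1315] [626. 245.]
[0.4705, 0.162, 0.089] [589. 268.]
[0.4705, 0.162, 0.064] [592. 300.]
```

Call:
carry_out(plan="0 -0.003 0.04 0 0 0 1;0 -0.003 0.08 0 0 0 1;0 -0.003 0.112 0 0 0 0.7;0 -0.003 0.112 0 0 0 0.5;0 -0.003 0.112 0 0 0 0.4;0 -0.003 0.112 0 0 0 0.35;0 -0.003 0.112 0 0 0 0.32;0 -0.003 0.112 0 0 0 0.32")

```text
t: 3.2
position: [0.4704, 0.1615, 0.066]
eef_rot: [[-1.0, -0.018, 0.001], [-0.018, 1.0, 0.0], [-0.001, 0.0, -1.0]]
force: [-1.1, 0.1, -0.1]
finger_gap: 0.0273
grasp_force: 0.0
```

Call:
carry_out(plan="0 0 0 0 0 0 0.25;0 0 0 0 0 0 0.2;0 0 0 0 0 0 0.1;0 0 0 0 0 0 0.1")

```text
t: 3.6
position: [0.4704, 0.1625, 0.0662]
eef_rot: [[-1.0, -0.017, 0.001], [-0.017, 1.0, 0.002], [-0.002, 0.002, -1.0]]
force: [-1.9, 7.5, 6.3]
finger_gap: 0.0187
grasp_force: 58.5
```

Call:
carry_out(plan="0 0.002 -0.004 0 0 0 0.1;0 0.002 -0.01 0 0 0 0.1;0 0.002 -0.016 0 0 0 0.1;0 0.002 -0.022 0 0 0 0.1;0 0.002 -0.026 0 0 0 0.1;0 0.002 -0.028 0 0 0 0.1;0 0.002 -0.028 0 0 0 0.1")

```text
t: 4.3
position: [0.4703, 0.1626, 0.0796]
eef_rot: [[-1.0, -0.017, 0.001], [-0.017, 1.0, 0.0], [-0.001, 0.0, -1.0]]
force: [1.7, 4.7, 0.6]
finger_gap: 0.019
grasp_force: 59.2
```

Call:
carry_out(plan="0 0.003 -0.002 0 0 0 0.1;0 0.003 -0.002 0 0 0 0.1")

```text
t: 4.5
position: [0.4702, 0.1628, 0.0803]
eef_rot: [[-1.0, -0.018, -0.0], [-0.018, 1.0, -0.003], [0.0, -0.003, -1.0]]
force: [3.3, -5.2, -2.1]
finger_gap: 0.0186
grasp_force: 59.8
```

Call:
carry_out(plan="0 0 0 0 0 0 0.5;0 0 0 0 0 0 0.7;0 0 0 0 0 0 0.8;0 0 -0.06 0 0 0 0.8;0 0 -0.14 0 0 0 0.5;0 0 -0.16 0 0 0 0.2;0 0 -0.16 0 0 0 0")

```text
t: 5.2
position: [0.4705, 0.164, 0.1617]
eef_rot: [[-1.0, -0.018, 0.003], [-0.018, 1.0, 0.0], [-0.003, 0.0, -1.0]]
force: [-0.6, 0.1, -0.9]
finger_gap: 0.0251
grasp_force: 0.0
```

```bash
python3 - <<'E'
from h import *
o=r.get_obs();print(o["t"],o["position"],o["force"],o["finger_gap"])
a=save("scene","s2.png")
cv2.imwrite('pics/z2.png',cv2.resize(a[130:250,170:310],None,fx=4,fy=4,interpolation=cv2.INTER_CUBIC)[:,:,::-1])
for P in([.471,.162,.089],[.471,.162,.103]): print(((proj("scene",P)-[170,130])*4).round())
E
```

```text
5.2 [0.47052405 0.16403717 0.16165366] [-0.63785497  0.06075064 -0.89059639] 0.02509122186733441
[136. 266.]
[134. 245.]
```

View pics/z2.png

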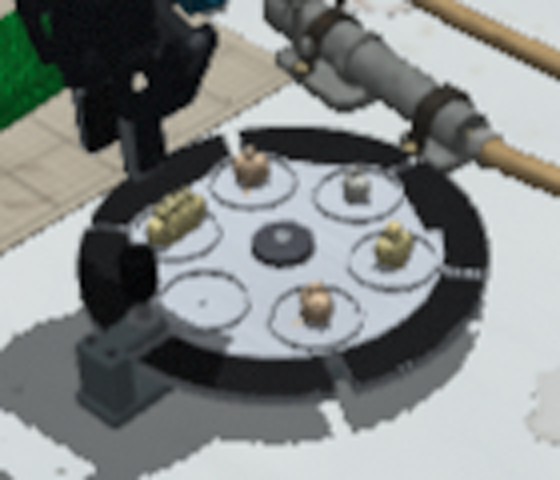

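The knob is up, with its top at about (137,245) and the dies undisturbed. I now move the shut fingers over the right-hand tread.

Call:
carry_out(plan="-0.183 -0.217 0 0 0 0 0;-0.183 -0.217 0 0 0 0 0;-0.183 -0.217 0 0 0 0 0;-0.183 -0.217 0.08 0 0 0 0;-0.183 -0.217 0.16 0 0 0 0;-0.183 -0.217 0.2 0 0 0 0;-0.183 -0.217 0.2 0 0 0 0;-0.183 -0.217 0.2 0 0 0 0")

```text
t: 6.05
position: [0.5632, 0.0571, 0.0599]
eef_rot: [[-1.0, -0.017, -0.002], [-0.017, 1.0, 0.0], [0.002, 0.0, -1.0]]
force: [0.4, -0.9, 0.1]
finger_gap: -0.0
grasp_force: 0.0
```

Call:
carry_out(plan="0 0 0.014 0 0 0 0;0 0 0.024 0 0 0 0;0 0 0.027 0 0 0 0;0 0 0.027 0 0 0 0")

```text
t: 6.45
position: [0.5634, 0.0571, 0.0469]
eef_rot: [[-1.0, -0.017, 0.0], [-0.017, 1.0, -0.0], [-0.0, -0.0, -1.0]]
force: [-0.5, -0.9, 0.4]
finger_gap: 0.0001
grasp_force: 0.0
```

Call:
carry_out(plan="0 0 0.002 0 0 0 0;0 0 0.002 0 0 0 0")

```text
t: 6.65
position: [0.5635, 0.057, 0.046]
eef_rot: [[-1.0, -0.017, 0.0], [-0.017, 1.0, -0.0], [-0.0, -0.0, -1.0]]
force: [0.1, 0.2, -0.3]
finger_gap: 0.0
grasp_force: 0.0
```

Call:
carry_out(plan="0 0 0.002 0 0 0 0;0 0 0.002 0 0 0 0")

```text
t: 6.85
position: [0.5634, 0.057, 0.0448]
eef_rot: [[-1.0, -0.017, -0.0], [-0.017, 1.0, -0.0], [0.0, -0.0, -1.0]]
force: [-0.1, -0.0, -0.7]
finger_gap: 0.0002
grasp_force: 0.0
```

Call:
carry_out(plan="0 0 0.002 0 0 0 0;0 0 0.002 0 0 0 0")

```text
t: 7.05
position: [0.5634, 0.057, 0.0437]
eef_rot: [[-1.0, -0.017, -0.0], [-0.017, 1.0, -0.0], [0.0, -0.0, -1.0]]
force: [-0.1, -0.6, 0.7]
finger_gap: -0.0004
grasp_force: 0.0
```

Call:
carry_out(plan="0 0 0.0015 0 0 0 0;0 0 0.0015 0 0 0 0")

```text
t: 7.25
position: [0.5634, 0.057, 0.043]
eef_rot: [[-1.0, -0.017, -0.0], [-0.017, 1.0, 0.0], [0.0, 0.0, -1.0]]
force: [-0.7, 0.3, -0.4]
finger_gap: 0.0
grasp_force: 0.0
```

Call:
carry_out(plan="0 0 0.0015 0 0 0 0;0 0 0.0015 0 0 0 0")

```text
t: 7.45
position: [0.5634, 0.057, 0.0423]
eef_rot: [[-1.0, -0.017, -0.0], [-0.017, 1.0, 0.0], [0.0, 0.0, -1.0]]
force: [-1.2, 0.3, -0.2]
finger_gap: 0.0
grasp_force: 0.0
```

Call:
carry_out(plan="0 0 0.0015 0 0 0 0;0 0 0.0015 0 0 0 0")

```text
t: 7.65
position: [0.5634, 0.057, 0.0415]
eef_rot: [[-1.0, -0.017, -0.0], [-0.017, 1.0, 0.0], [0.0, 0.0, -1.0]]
force: [0.1, -0.4, -0.2]
finger_gap: -0.0002
grasp_force: 0.0
```

Call:
carry_out(plan="0 0 0.0015 0 0 0 0;0 0 0.0015 0 0 0 0")

```text
t: 7.85
position: [0.5634, 0.057, 0.0408]
eef_rot: [[-1.0, -0.017, -0.0], [-0.017, 1.0, 0.0], [0.0, 0.0, -1.0]]
force: [-0.4, -0.8, -0.1]
finger_gap: -0.0001
grasp_force: 0.0
```

Call:
carry_out(plan="0 0 0.0015 0 0 0 0;0 0 0.0015 0 0 0 0")

```text
t: 8.05
position: [0.5634, 0.0571, 0.04]
eef_rot: [[-1.0, -0.017, -0.0], [-0.017, 1.0, 0.0], [0.0, 0.0, -1.0]]
force: [0.5, 0.6, -0.0]
finger_gap: -0.0002
grasp_force: 0.0
```

Call:
carry_out(plan="0 0 0.0015 0 0 0 0;0 0 0.0015 0 0 0 0")

```text
t: 8.25
position: [0.5634, 0.057, 0.0392]
eef_rot: [[-1.0, -0.017, -0.0], [-0.017, 1.0, -0.0], [0.0, -0.0, -1.0]]
force: [0.7, -0.1, -0.4]
finger_gap: -0.0
grasp_force: 0.0
```

Call:
carry_out(plan="0 0 0.0015 0 0 0 0;0 0 0.0015 0 0 0 0")

```text
t: 8.45
position: [0.5634, 0.0571, 0.0385]
eef_rot: [[-1.0, -0.017, -0.0], [-0.017, 1.0, -0.0], [0.0, -0.0, -1.0]]
force: [0.4, 1.0, -0.1]
finger_gap: 0.0001
grasp_force: 0.0
```

Call:
carry_out(plan="0 0 0.0015 0 0 0 0;0 0 0.0015 0 0 0 0")

```text
t: 8.65
position: [0.5635, 0.057, 0.0378]
eef_rot: [[-1.0, -0.017, 0.0], [-0.017, 1.0, -0.0], [-0.0, -0.0, -1.0]]
force: [-0.9, -0.9, -0.2]
finger_gap: -0.0003
grasp_force: 0.0
```

Call:
carry_out(plan="0 0 0.0015 0 0 0 0;0 0 0.0015 0 0 0 0")

```text
t: 8.85
position: [0.5637, 0.057, 0.0376]
eef_rot: [[-1.0, -0.017, 0.001], [-0.017, 1.0, -0.0], [-0.001, -0.0, -1.0]]
force: [-1.1, 0.2, 5.0]
finger_gap: -0.0
grasp_force: 2.3
```

Call:
carry_out(plan="0 0 0.001 0 0 0 0;0 0 0.001 0 0 0 0")

```text
t: 9.05
position: [0.5639, 0.057, 0.0376]
eef_rot: [[-1.0, -0.017, 0.002], [-0.017, 1.0, -0.0], [-0.002, -0.0, -1.0]]
force: [-1.1, 0.8, 7.6]
finger_gap: -0.0001
grasp_force: 4.2
```

Call:
carry_out(plan="0 0 0.001 0 0 0 0;0 0 0.001 0 0 0 0")

```text
t: 9.25
position: [0.5643, 0.057, 0.0375]
eef_rot: [[-1.0, -0.017, 0.003], [-0.017, 1.0, -0.0], [-0.003, -0.0, -1.0]]
force: [-2.3, -0.3, 12.0]
finger_gap: 0.0001
grasp_force: 5.8
```

Call:
carry_out(plan="-0.0074 -0.001 -0.0003 0 0 0 0;-0.0186 -0.0017 -0.0003 0 0 0 0;-0.0335 -0.0019 -0.0003 0 0 0 0;-0.0484 -0.001 -0.0003 0 0 0 0;-0.0632 0.0007 -0.0003 0 0 0 0;-0.0777 0.0037 -0.0003 0 0 0 0;-0.0885 0.0065 -0.0003 0 0 0 0;-0.0922 0.0076 -0.0003 0 0 0 0")

```text
t: 10.05
position: [0.6105, 0.0616, 0.0375]
eef_rot: [[-1.0, -0.018, 0.002], [-0.018, 1.0, -0.0], [-0.002, -0.0, -1.0]]
force: [-1.9, -2.0, 10.3]
finger_gap: 0.0005
grasp_force: 5.3
```

```bash
python3 - <<'E'
from h import *
o=r.get_obs();print(o["t"],o["position"],o["force"])
p=o["position"][:2]-[.577,.163];print(np.degrees(np.arctan2(p[1],p[0])),np.linalg.norm(p))
a=save("scene","s3.png");b=save("top","t3.png")
B=cv2.resize(b[135:249,184:284],None,fx=4,fy=4,interpolation=cv2.INTER_CUBIC)[:,:,::-1]
A=cv2.resize(a[135:249,184:284],None,fx=4,fy=4,interpolation=cv2.INTER_CUBIC)[:,:,::-1]
cv2.imwrite('pics/z3.png',np.hstack([B,A]))
E
```

```text
10.05 [0.61047924 0.06161521 0.0375324 ] [-1.93220536 -2.01984559 10.32882983]
-71.72576475589717 0.106769545526876
```

View pics/z3.png

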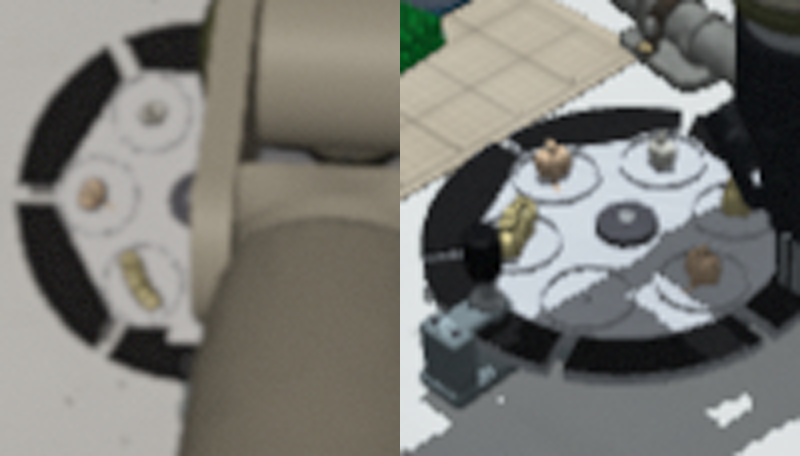

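The platter has turned about 24–25° with the fingertip and hasn't slipped; the slot that was at (51,128) is now at (38,193). I carry on for most of what remains.

Call:
carry_out(plan="-0.0089 0.003 0 0 0 0 0;-0.0228 0.0084 0 0 0 0 0;-0.0393 0.0167 0 0 0 0 0;-0.0553 0.0264 0 0 0 0 0;-0.0703 0.0375 0 0 0 0 0;-0.0843 0.0497 0 0 0 0 0;-0.0947 0.0603 0 0 0 0 0;-0.0996 0.066 0 0 0 0 0")

```text
t: 10.95
position: [0.6599, 0.0954, 0.0376]
eef_rot: [[-1.0, -0.018, 0.003], [-0.018, 1.0, -0.001], [-0.003, -0.001, -1.0]]
force: [-0.7, -2.9, 8.4]
finger_gap: -0.0002
grasp_force: 4.4
```

```bash
python3 - <<'E'
from h import *
o=r.get_obs();print(o["t"],o["position"],o["force"])
p=o["position"][:2]-[.577,.163];print(np.degrees(np.arctan2(p[1],p[0])),np.linalg.norm(p))
a=save("scene","s4.png");b=save("top","t4.png")
# polar unwrap of the tread: brightness vs angle, in this and the first pictures
for n,f,f0 in(("top","t4","t0"),("scene","s4","s0")):
    for g in(f0,f):
        im=cv2.imread(f'pics/{g}.png').max(2).astype(np.float32)
        th=np.arange(0,360,.5);v=0
        for ra in(.100,.104,.108,.112):
            q=np.array([proj(n,[.577+ra*np.cos(t),.163+ra*np.sin(t),.040]) for t in np.radians(th)],np.float32)
            v=v+cv2.remap(im,q[:,:1],q[:,1:],cv2.INTER_LINEAR)[:,0]/4
        pk=[];
        for c in np.arange(1,360,60) if g==f0 else np.arange(0,360,60):
            w=np.abs((th-c+180)%360-180)<14;d=((th-c+180)%360-180)[w];z=np.clip(v[w]-np.median(v[w])-15,0,None)
            pk.append((int(c),round(float((z*d).sum()/(z.sum()+1e-6)),1),int(z.max())))
        print(n,g,pk)
E
```

```text
10.95 [0.65987015 0.09541879 0.03762164] [-0.70048439 -2.87589882  8.42509657]
-39.19749722106789 0.10693307152925823
top t0 [(1, 0.9, 126), (61, 0.9, 119), (121, 0.5, 94), (181, -3.3, 0), (241, -0.5, 113), (301, 0.5, 88)]Traceback (most recent call last):
  File "<stdin>", line 11, in <module>
  File "h.py", line 9, in proj
    K,R,t=cam(n);q=K@(R@np.asarray(P,float)+t);return q[:2]/q[2]
          ~~~^^^
  File "h.py", line 4, in cam
    c=r.camera_info(n);R=cv2.Rodrigues(np.array(c["rvec"],float))[0];t=np.array(c["tvec"],float).ravel()
ValueError: time passes only in moves, steps and waits
```

```bash
cat > pk.py <<'E'
from h import *
def peaks(n,g,ctr,C):
    K,R,t=C[n];im=cv2.imread(f'pics/{g}.png').max(2).astype(np.float32)
    th=np.arange(0,360,.5);T=np.radians(th);v=0
    for ra in(.100,.104,.108,.112):
        P=np.c_[.577+ra*np.cos(T),.163+ra*np.sin(T),0*T+.040];q=(P@R.T+t)@K.T;q=(q[:,:2]/q[:,2:]).astype(np.float32)
        v=v+cv2.remap(im,q[:,:1],q[:,1:],cv2.INTER_LINEAR)[:,0]/4
    o=[]
    for c in range(ctr,360+ctr,60):
        d=(th-c+180)%360-180;w=np.abs(d)<14;z=np.clip(v[w]-np.median(v[w])-15,0,None)
        if z.max()>15:o.append((c,round(float(c+(z*d[w]).sum()/z.sum()),1),int(z.max())))
    print(n,g,o)
E
python3 - <<'E'
from pk import *
C={n:cam(n) for n in("top","scene")}
for n in C:
    peaks(n,n[0]+"0",1,C);peaks(n,n[0]+"3",25,C);peaks(n,n[0]+"4",-1,C)
E
```

```text
top t0 [(1, 1.9, 126), (61, 61.9, 119), (121, 121.5, 94), (241, 240.5, 113), (301, 301.5, 88)]
top t3 [(25, 26.3, 133), (85, 86.2, 109), (145, 145.8, 104)]
top t4 [(-1, 11.9, 41), (59, 57.9, 120), (119, 117.3, 90)]
scene s0 [(1, -0.3, 41), (61, 62.3, 151), (121, 123.9, 19), (181, 177.4, 25), (241, 240.5, 23), (301, 299.0, 65)]
scene s3 [(25, 25.0, 159), (85, 87.3, 91), (145, 148.0, 31), (205, 206.5, 43), (265, 263.6, 43)]
scene s4 [(-1, -5.3, 35), (59, 57.9, 162), (119, 118.9, 53), (179, 174.4, 15), (239, 236.1, 44), (299, 294.0, 44)]
```

Call:
carry_out(plan="-0.0025 0.0032 0 0 0 0 0;-0.0049 0.0063 0 0 0 0 0;-0.0075 0.0096 0 0 0 0 0;-0.0098 0.0126 0 0 0 0 0;-0.0098 0.0126 0 0 0 0 0")

```text
t: 11.55
position: [0.6645, 0.1016, 0.0376]
eef_rot: [[-1.0, -0.018, 0.003], [-0.018, 1.0, -0.001], [-0.003, -0.001, -1.0]]
force: [0.3, -1.4, 8.6]
finger_gap: 0.0004
grasp_force: 3.9
```

```bash
python3 - <<'E'
from pk import *
save("scene","s5.png");save("top","t5.png")
C={n:cam(n) for n in("top","scene")}
for n in C: peaks(n,n[0]+"0",1,C);peaks(n,n[0]+"5",1,C)
E
```

```text
top t0 [(1, 1.9, 126), (61, 61.9, 119), (121, 121.5, 94), (241, 240.5, 113), (301, 301.5, 88)]
top t5 [(61, 61.7, 123), (121, 121.1, 94)]
scene s0 [(1, -0.3, 41), (61, 62.3, 151), (121, 123.9, 19), (181, 177.4, 25), (241, 240.5, 23), (301, 299.0, 65)]
scene s5 [(1, -1.5, 63), (61, 62.2, 159), (121, 123.0, 39), (241, 240.1, 43), (301, 298.1, 44)]
```

Every visible slot is within about 0.4° (0.7 mm) of where the slots stood with the pin home, so it's well aligned. I lift off and go over the knob with the fingers shut.

Call:
carry_out(plan="0 0 -0.01 0 0 0 0;0 0 -0.06 0 0 0 0;0 0 -0.16 0 0 0 0;0 0 -0.24 0 0 0 0;0 0 -0.25 0 0 0 0;0 0 -0.25 0 0 0 0")

```text
t: 12.25
position: [0.6637, 0.102, 0.1623]
eef_rot: [[-1.0, -0.017, 0.002], [-0.017, 1.0, 0.0], [-0.002, -0.0, -1.0]]
force: [0.2, -0.1, -0.4]
finger_gap: 0.0001
grasp_force: 0.0
```

Call:
carry_out(plan="0.384 0.128 0 0 0 0 0;0.384 0.128 0 0 0 0 0;0.384 0.128 0 0 0 0 0;0.384 0.128 0 0 0 0 0;0.384 0.128 0 0 0 0 0;0.384 0.128 0 0 0 0 0;0.384 0.128 0.06 0 0 0 0;0.384 0.128 0.1 0 0 0 0")

```text
t: 13.05
position: [0.4712, 0.1621, 0.1093]
eef_rot: [[-1.0, -0.017, -0.001], [-0.017, 1.0, -0.0], [0.001, -0.0, -1.0]]
force: [0.2, -0.6, -0.5]
finger_gap: 0.0002
grasp_force: 0.0
```

Call:
carry_out(plan="0 0 0 0 0 0 0;0 0 0 0 0 0 0")

```text
t: 13.25
position: [0.4713, 0.1622, 0.111]
eef_rot: [[-1.0, -0.017, -0.001], [-0.017, 1.0, -0.0], [0.001, -0.0, -1.0]]
force: [0.7, 0.3, 1.1]
finger_gap: -0.0002
grasp_force: 0.0
```

```bash
python3 - <<'E'
from pk import *
a=save("scene","s6.png");save("top","t6.png")
C={n:cam(n) for n in("top","scene")}
for n in C: peaks(n,n[0]+"6",1,C)
cv2.imwrite('pics/z6.png',cv2.resize(a[130:250,170:310],None,fx=4,fy=4,interpolation=cv2.INTER_CUBIC)[:,:,::-1])
E
```

```text
top t6 [(1, 1.9, 129), (61, 61.7, 122), (241, 240.3, 117), (301, 301.0, 98)]
scene s6 [(1, -0.9, 74), (61, 62.1, 157), (121, 122.9, 17), (241, 240.5, 29), (301, 298.5, 32)]
```

View pics/z6.png

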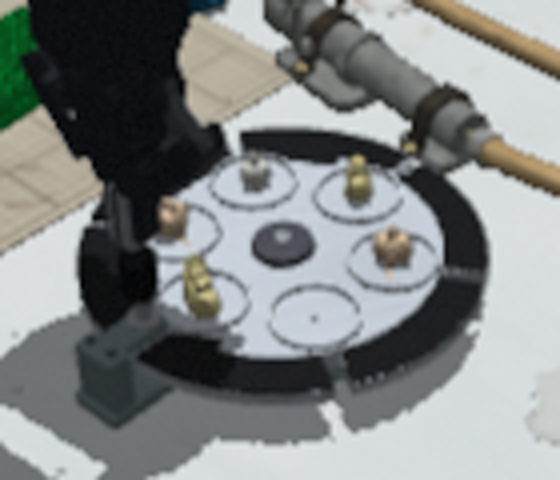

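The bridge die is in the front seat at (200,290), all five dies stand, and the fingertips are over the knob at (125,240). I press down slowly.

Call:
carry_out(plan="0 0 0.004 0 0 0 0;0 0 0.008 0 0 0 0;0 0 0.012 0 0 0 0;0 0 0.015 0 0 0 0;0 0 0.018 0 0 0 0;0 0 0.018 0 0 0 0")

```text
t: 13.95
position: [0.4703, 0.1625, 0.1021]
eef_rot: [[-1.0, -0.017, -0.0], [-0.017, 1.0, -0.0], [0.0, -0.0, -1.0]]
force: [0.1, 0.2, 0.6]
finger_gap: 0.0002
grasp_force: 0.0
```

Call:
carry_out(plan="0 0 0.002 0 0 0 0;0 0 0.004 0 0 0 0;0 0 0.004 0 0 0 0")

```text
t: 14.25
position: [0.4705, 0.1625, 0.1003]
eef_rot: [[-1.0, -0.017, 0.0], [-0.017, 1.0, 0.0], [-0.0, 0.0, -1.0]]
force: [0.0, -0.6, 0.5]
finger_gap: 0.0
grasp_force: 0.3
```

Call:
carry_out(plan="0 0 0.002 0 0 0 0;0 0 0.004 0 0 0 0;0 0 0.004 0 0 0 0")

```text
t: 14.55
position: [0.4704, 0.1626, 0.0981]
eef_rot: [[-1.0, -0.017, 0.0], [-0.017, 1.0, 0.0], [-0.0, 0.0, -1.0]]
force: [0.1, 0.9, 1.3]
finger_gap: 0.0001
grasp_force: 0.3
```

Call:
carry_out(plan="0 0 0.002 0 0 0 0;0 0 0.004 0 0 0 0;0 0 0.004 0 0 0 0")

```text
t: 14.85
position: [0.4704, 0.1625, 0.0961]
eef_rot: [[-1.0, -0.017, -0.0], [-0.017, 1.0, 0.0], [0.0, 0.0, -1.0]]
force: [0.3, -0.7, 0.3]
finger_gap: 0.0003
grasp_force: 0.3
```

Call:
carry_out(plan="0 0 0.002 0 0 0 0;0 0 0.004 0 0 0 0;0 0 0.004 0 0 0 0")

```text
t: 15.15
position: [0.4704, 0.1625, 0.0941]
eef_rot: [[-1.0, -0.017, -0.0], [-0.017, 1.0, -0.0], [0.0, -0.0, -1.0]]
force: [-0.1, 0.8, 0.8]
finger_gap: -0.0
grasp_force: 0.3
```

Call:
carry_out(plan="0 0 0.002 0 0 0 0;0 0 0.003 0 0 0 0;0 0 0.003 0 0 0 0")

```text
t: 15.45
position: [0.4704, 0.1625, 0.0926]
eef_rot: [[-1.0, -0.017, -0.0], [-0.017, 1.0, -0.0], [0.0, -0.0, -1.0]]
force: [0.5, -0.3, 0.4]
finger_gap: -0.0001
grasp_force: 0.4
```

Call:
carry_out(plan="0 0 0.002 0 0 0 0;0 0 0.003 0 0 0 0;0 0 0.003 0 0 0 0")

```text
t: 15.75
position: [0.4704, 0.1625, 0.0911]
eef_rot: [[-1.0, -0.017, -0.0], [-0.017, 1.0, -0.0], [0.0, -0.0, -1.0]]
force: [1.2, -1.0, 1.1]
finger_gap: 0.0001
grasp_force: 0.4
```

Call:
carry_out(plan="0 0 0.002 0 0 0 0;0 0 0.003 0 0 0 0;0 0 0.003 0 0 0 0")

```text
t: 16.05
position: [0.4704, 0.1625, 0.0896]
eef_rot: [[-1.0, -0.017, -0.0], [-0.017, 1.0, 0.0], [0.0, 0.0, -1.0]]
force: [0.3, -0.6, 1.0]
finger_gap: 0.0002
grasp_force: 0.4
```

Call:
carry_out(plan="0 0 0.002 0 0 0 0;0 0 0.003 0 0 0 0;0 0 0.003 0 0 0 0")

```text
t: 16.35
position: [0.4704, 0.1625, 0.0881]
eef_rot: [[-1.0, -0.017, -0.0], [-0.017, 1.0, -0.0], [0.0, -0.0, -1.0]]
force: [0.6, 0.3, 1.4]
finger_gap: -0.0001
grasp_force: 0.4
```

Call:
carry_out(plan="0 0 0.001 0 0 0 0;0 0 0.002 0 0 0 0;0 0 0.002 0 0 0 0")

```text
t: 16.65
position: [0.4704, 0.1625, 0.0875]
eef_rot: [[-1.0, -0.017, 0.0], [-0.017, 1.0, -0.0], [-0.0, -0.0, -1.0]]
force: [-0.9, -0.5, 3.9]
finger_gap: 0.0
grasp_force: 2.4
```

Call:
carry_out(plan="0 0 0.001 0 0 0 0;0 0 0.0015 0 0 0 0;0 0 0.0015 0 0 0 0")

```text
t: 16.95
position: [0.4705, 0.1626, 0.0874]
eef_rot: [[-1.0, -0.018, 0.001], [-0.018, 1.0, 0.0], [-0.001, -0.0, -1.0]]
force: [-2.3, -0.2, 13.0]
finger_gap: -0.0005
grasp_force: 6.0
```

The plunger hits a solid stop with the knob top at 0.0874. That matches home (0.086 plus about 1.4 mm of base), after about 14 mm of travel. I retreat and check.

Call:
carry_out(plan="0 0 -0.004 0 0 0 0;0 0 -0.03 0 0 0 0;0 0 -0.1 0 0 0 0;0 0 -0.2 0 0 0 0;0.1 0.1 -0.25 0 0 0 0;0.15 0.2 -0.25 0 0 0 0;0.15 0.3 -0.25 0 0 0 0;0.15 0.3 -0.25 0 0 0 0")

```text
t: 17.75
position: [0.3912, 0.3138, 0.2119]
eef_rot: [[-1.0, -0.019, 0.0], [-0.019, 1.0, 0.001], [-0.0, 0.001, -1.0]]
force: [-0.6, 0.3, 0.8]
finger_gap: -0.0003
grasp_force: 0.0
```

```bash
python3 - <<'E'
from pk import *
a=save("scene","s7.png");b=save("top","t7.png")
C={n:cam(n) for n in("top","scene")}
for n in C: peaks(n,n[0]+"0",1,C);peaks(n,n[0]+"7",1,C)
z=lambda i:cv2.resize(i[150:245,184:284],None,fx=4,fy=4,interpolation=cv2.INTER_CUBIC)[:,:,::-1]
s0=cv2.imread('pics/s0.png')[:,:,::-1]
cv2.imwrite('pics/z7.png',np.hstack([z(a),z(s0)]))
E
```

```text
top t0 [(1, 1.9, 126), (61, 61.9, 119), (121, 121.5, 94), (241, 240.5, 113), (301, 301.5, 88)]
top t7 [(1, 1.9, 128), (61, 61.7, 121), (121, 121.1, 91), (241, 240.3, 117), (301, 301.0, 97)]
scene s0 [(1, -0.3, 41), (61, 62.3, 151), (121, 123.9, 19), (181, 177.4, 25), (241, 240.5, 23), (301, 299.0, 65)]
scene s7 [(1, -0.9, 70), (61, 62.2, 149), (121, 123.0, 35), (181, 177.1, 35), (241, 240.6, 28), (301, 298.5, 31)]
```

View pics/z7.png

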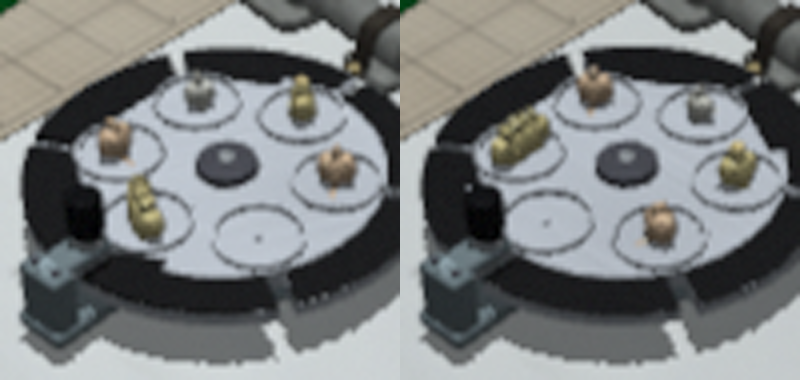

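The knob at (83,213) sits as low as it did at the start, where it was at (483,213) in the right half. The bridge die is in the front seat and all five dies stand.

```bash
python3 -c "
from bench import r
print(r.finish_job())"
```

```text
the job is handed in; nothing more can be done
None
```

I pulled the plunger up, turned the carousel 60° until the bridge die stood at the front, pressed the plunger home in its slot and handed the job in; all five dies are still standing in their seats.

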